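# Tip the hand-cream carton into its place in the row

## Robot

A 6-joint arm with a two-finger parallel gripper is mounted at the origin on the work surface. World frame = base frame: x ahead of the robot, y to its left, z up, the work surface at z = 0. Lengths are in m, angles in rad, forces in N, time in s.
With the tool pointing down it reaches from about 0.35 to 0.975 m from the base axis. Payload 4.9 kg.
Tool frame: the origin (TCP) lies midway between the tips of the shut fingers; the grasp point (between the pads) lies 19 mm behind it; y points along the fingers, z is the direction in which the jaws open and shut, and the axes are right-handed (so a half turn about y gives the same grasp; the last joint's range is limited). The gripper opens to 85 mm and grips with 20 to 120 N. Pads are 22 mm wide; open, the fingers measure 114 mm over their backs; the gripper's body (76 mm by 85 mm) begins 54 mm behind the grasp point. The pads swing forward as they close: fully open they stand 13 mm farther back than shut.
Start: joints at [-1.249, 0.053, 1.613, -0, 1.476, -0.119], TCP at [0.267, -0.565, 0.21] pointing down, gripper open.
Joint ranges: [-3.01, 3.01], [-1.01, 2.22], [0.06, 2.58], [-1.02, 4.17], [0.09, 2.62], [-3.14, 3.14]. Speed limits (rad/s): [2.57, 2.57, 3.14, 3.14, 3.14, 3.14].

## Interface

Orientations are given as a unit quaternion [w, x, y, z].
In Python, from plant import * gives the robot as it stands.
- The arm moves only by the shell command python3 -m crank 'ROWS'. ROWS is JSON, a list that holds one entry, the list of rows, each a list of 5 numbers: the gripper command: -1 is shut, 1 is fully open, values between are in proportion, then the shift along the tool's x, y, z in cm, then the turn about the tool's y in degrees. In form: [[[jaw, dx, dy, dz, twist], ...]]. A call has 1 to 8 rows; each row shifts and turns the commanded pose from where the row before left it, along the tool's axes as they then stand; what a row does not reach is not made up. A row lasts 1/8 s, in which the tool goes at most 62.5 mm and 10.7 degrees, less where a joint would pass 70% of its speed; a pose out of reach is approached as far as the arm can. A call with a gripper value outside its range is refused whole. The fingers move at their own pace and stop on an object; the grip force is fixed at half the most. Time passes only in rows, so rows that do not move let the fingers close. It gives the time, the measured TCP pose, the force and the opening at its end, in the units of the state.
- state(): the state, without advancing time (a new reading comes with each control period).
- grab_frame(name): name is "side" or "top" or "wrist"; returns a dict with "frame" (420x560x3 uint8, red, green, blue), "fx", "fy", "cx", "cy" (pixels), "pose" (4x4, takes a point from camera to world coordinates). Camera axes: x right, y up, looking along -z (the intrinsics and any distortion apply to the point x, -y, -z); pixel columns grow to the right and rows downward; lengths in m; the calibration is good to about 2 mm. A picture is of the moment at which its call begins. There is no depth.
- job_done(): hands the job in, once; it reports no verdict.
The state is a dict: "time": time; "joint_pos": joint angles; "joint_vel": joint speeds; "joint_efforts": joint torques, N m; "tool_pos": TCP position; "tool_rot": TCP orientation; "contact_force": force on the tool from outside, world axes, zero at the start; "ft_torque": the same for the moment, N m; "gripper_width": opening from 0.0 (shut) to 1.0 (fully open).
Only numpy, scipy, OpenCV 4.12 (cv2) and the standard library are available. Lean on these libraries where they do the work, as an engineer would, in place of code of your own. Each camera call takes 0.05 s, during which the arm holds its last target.

## Task

One hand-cream carton still stands upright at the open front of the display tray, on the front end of the empty pink strip in the row. Push it high up on its front face so that it tips over, away from the open front, and lies flat along the pink strip; then push its near end with the fingertips to slide it fully home against the tray's back rail, neatly within the pink strip's width. Do not pick it up or slide it along standing, do not disturb the other cartons, the jar or the bottle, and leave it lying there.

Things in the scene. Friction and masses are not known exactly. Their poses are not given: they have to be found in the camera images.
- carton_centre (a point): centre of the loose standing carton (cream cardboard, rose band, gold top end; about 0.12 kg): 56 mm wide, 38 mm thick, 130 mm long. Own z runs along its length from foot to gold top (up at the start), own x across its thickness (38 mm), roughly towards the back rail at the start (within about 4 degrees), own y across its width (56 mm). It stands on the tray floor; upright its top is 138 mm above the table. It is centred on the strip's middle line to within about 4 mm.
- carton_foot (a point): middle of the carton's bottom end face, 65 mm from its centre
- carton_top (a point): middle of the carton's gold top end face, 65 mm from its centre
- place: pink strip printed flush on the tray floor, 80 mm wide (own y), 200 mm long (own x, from 135 mm before the origin to the rail). Origin: on the tray floor (8 mm above the table), where a carton's middle lies when fully home. Own x points to the back rail, whose face is 65 mm from the origin. The standing carton's centre is 114 to 139 mm before the origin, so once tipped it must slide 30 to 55 mm to be home.
- tray: fixed pale-yellow tray, 270 mm along its own x, 290 mm along y; origin under its centre on the table. Floor 8 mm thick, back rail at +x 30 mm tall with its inner face at x = 120 mm, side rims 18 mm tall at y = +-140 mm, front (-x) open without any rim. It has three lanes side by side at y = -88, 0 and +88 mm: two hold a lying carton, the third is the pink strip.
- lying_a_centre (a point): centre of a lying carton with a green band, 56 mm wide, 38 mm thick, 130 mm long, loose, lying on its wide face in another lane, long axis along the tray's x, near end level with that of a carton fully home; leave alone
- lying_b_centre (a point): same with a blue band; leave alone
- jar_centre (a point): centre of a loose amber glass jar with brass lid, 60 mm diameter, 50 mm tall, on the table beside the tray; leave alone
- bottle_centre (a point): centre of a loose small white bottle with red cap, 48 mm diameter, 100 mm tall, on the table beside the tray; leave alone
Things that resemble listed ones, but are neither listed nor needed, are in the scene too. Leave any purple look-alike of the part that bears carton_centre alone.

How it is judged:
By the outcome, as a careful person would: the job done as asked, in the order asked, and still so for the second after the job is handed in, with the robot touching nothing.
It also fails if it takes over 43 s, if anything falls off the work surface, if the arm or the gripper's body presses on something with over 40 N, if the wrist force passes 120 N, or if a joint passes its speed limit or range.

## Working session

There is one attempt and no reset: what is moved stays moved. The work goes in short steps, Python scripts to look and compute and a shell command to move; the robot and the scene stay as the last step left them, time stands still between calls to the robot, and variables do not carry over. Pictures are saved under pics/ and viewed, and the job is handed in when it is done.

```bash
mkdir -p pics; ls
python3 - <<'E'
from plant import *
import cv2,numpy as np
np.set_printoptions(precision=4,suppress=True)
s=state();print(s)
for n in("side","top","wrist"):
    f=grab_frame(n);cv2.imwrite(f"pics/{n}0.png",f["frame"][:,:,::-1]);print(n,{k:v for k,v in f.items() if k!="frame"})
E
```

```text
pics
{'time': 0.0, 'joint_pos': array([-1.249 ,  0.0534,  1.6143, -0.    ,  1.476 , -0.119 ]), 'joint_vel': array([-0.0002,  0.0002,  0.0002,  0.0002, -0.0014,  0.0014]), 'joint_efforts': array([  0.002 , -39.3663, -37.0178,  -0.    ,   0.0069,   0.    ]), 'tool_pos': array([ 0.2665, -0.5646,  0.2085]), 'tool_rot': array([ 0.1545, -0.1547,  0.6907, -0.6893]), 'contact_force': array([ 0.4145, -0.1864, -0.2859]), 'ft_torque': array([-0.0358, -0.044 ,  0.0104]), 'gripper_width': 0.997622715471539}
side {'fx': 388.1669652996569, 'fy': 388.1669652996569, 'cx': 279.27743850054725, 'cy': 207.23669753579802, 'pose': array([[-0.9413,  0.2263, -0.2503,  0.3016],
       [-0.3373, -0.6074,  0.7193,  0.6911],
       [ 0.0107,  0.7615,  0.6481,  0.68  ],
       [ 0.    ,  0.    ,  0.    ,  1.    ]])}
top {'fx': 420.0244849410234, 'fy': 420.0244849410234, 'cx': 281.5013581877448, 'cy': 217.56349894880046, 'pose': array([[ 0.0165,  0.9988, -0.0464,  0.4727],
       [-0.9999,  0.0163, -0.0045,  0.0617],
       [-0.0037,  0.0465,  0.9989,  1.0692],
       [ 0.    ,  0.    ,  0.    ,  1.    ]])}
wrist {'fx': 321.1979291481433, 'fy': 321.1979291481433, 'cx': 277.36654415676657, 'cy': 207.4621019187264, 'pose': array([[ 0.4263,  0.8572,  0.2889,  0.3403],
       [-0.9046,  0.4048,  0.1336, -0.5305],
       [-0.0024, -0.3183,  0.948 ,  0.3731],
       [ 0.    ,  0.    ,  0.    ,  1.    ]])}
```

View pics/side0.png

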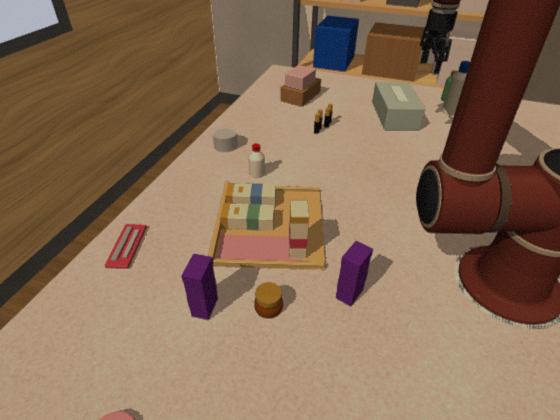

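View pics/top0.png

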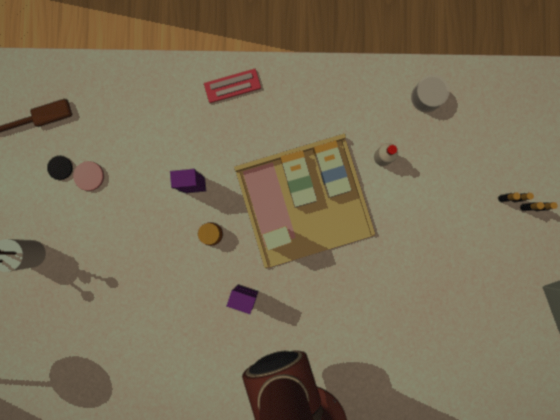

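The tray is turned slightly, with its back rail at the upper edge of the top view. The pink strip is the left lane (about 265,195 in top). The carton stands at about (277,238), and one purple box stands near the approach at (243,299). Next I'll measure.

```bash
cat > h.py <<'E'
from plant import *
import cv2,numpy as np
np.set_printoptions(precision=4,suppress=True)
def ray(f,u,v):
    d=np.array([(u-f["cx"])/f["fx"],-(v-f["cy"])/f["fy"],-1.0]);P=f["pose"]
    return P[:3,3],P[:3,:3]@d
def px(f,u,v,z):
    o,d=ray(f,u,v);return o+d*(z-o[2])/d[2]
def proj(f,p):
    P=f["pose"];c=P[:3,:3].T@(np.array(p)-P[:3,3]);return f["cx"]+f["fx"]*c[0]/-c[2],f["cy"]-f["fy"]*c[1]/-c[2]
E
python3 - <<'E'
from h import *
f=grab_frame("top");im=f["frame"][:,:,::-1]
print([k for k in f])
c=im[120:280,210:400];cv2.imwrite("pics/topz.png",cv2.resize(c,None,fx=4,fy=3.75*1,interpolation=cv2.INTER_CUBIC)[:600,:800])
f=grab_frame("side");c=f["frame"][170:320,180:380,::-1];cv2.imwrite("pics/sidez.png",cv2.resize(c,None,fx=4,fy=4,interpolation=cv2.INTER_CUBIC))
E
```

```text
['frame', 'fx', 'fy', 'cx', 'cy', 'pose']
```

View pics/topz.png

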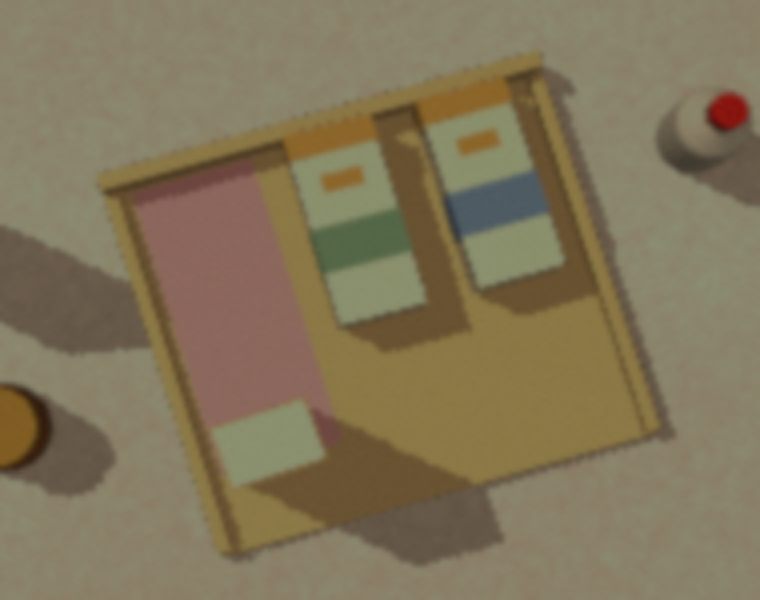

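View pics/sidez.png

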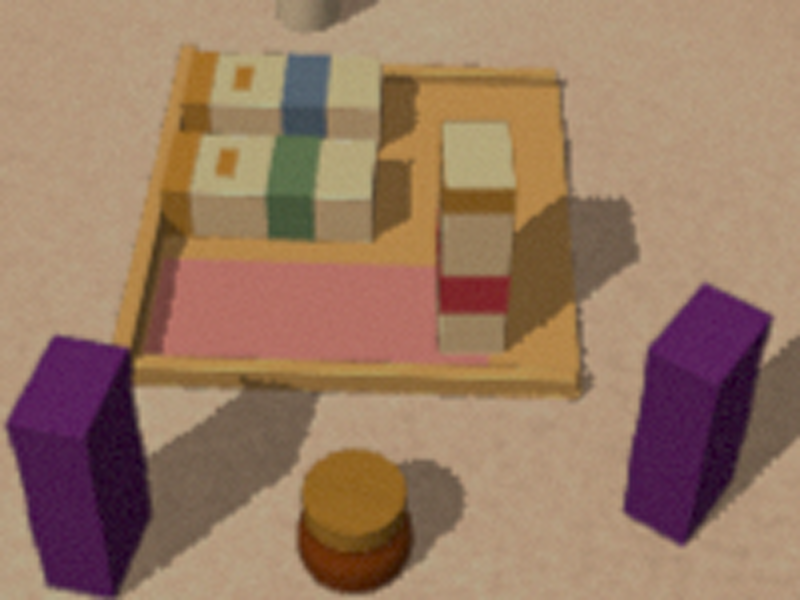

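Run:
```python
from h import *
f=grab_frame("top");im=f["frame"]
def z2(p): return (p[0]+.5)/4+210-.5,(p[1]+.5)/3.75+120-.5
hsv=cv2.cvtColor(im,cv2.COLOR_RGB2HSV)
# carton top: cream in region
for u,v in [(277,238),(250,170),(245,255),(262,195)]: print((u,v),hsv[v,u],im[v,u])
T={}
for n,p,z in [("BL",(100,178),.03),("BR",(541,55),.03),("FR",(662,433),.018),("FL",(225,553),.018),("FRfloor",(655,436),.008)]:
    T[n]=px(f,*z2(p),z);print(n,T[n])
print("back edge",np.linalg.norm(T["BL"]-T["BR"]),"left",np.linalg.norm(T["BL"][:2]-T["FL"][:2]),"front",np.linalg.norm(T["FL"]-T["FR"]))
for a,b in(("BR","BL"),("FR","FL"),):
    d=T[b]-T[a];print("yaw via y",np.degrees(np.arctan2(-d[0],d[1])))
for a,b in(("FR","BR"),("FL","BL")):
    d=T[b]-T[a];print("yaw via x",np.degrees(np.arctan2(d[1],d[0])))
# cream mask
m=((hsv[...,1]<85)&(hsv[...,2]>125)).astype(np.uint8)
w=np.zeros_like(m);w[222:255,258:298]=m[222:255,258:298]
n,l,st,ce=cv2.connectedComponentsWithStats(w);i=1+np.argmax(st[1:,4]);print("area",st[i])
cs,_=cv2.findContours((l==i).astype(np.uint8),0,2)
r=cv2.minAreaRect(cs[0]);print(r)
b=cv2.boxPoints(r);W=np.array([px(f,*q,.138) for q in b]);print("masktop",W, W.mean(0),[np.linalg.norm(W[k]-W[k-1]) for k in range(4)])
Wp=np.array([px(f,*z2(q),.138) for q in [(212,430),(303,400),(325,455),(237,487)]]);print("pick",Wp,Wp.mean(0),[np.linalg.norm(Wp[k]-Wp[k-1]) for k in range(4)])
for k in range(4):
  d=Wp[k]-Wp[k-1];print(np.degrees(np.arctan2(d[1],d[0])))
# pink
pm=((hsv[...,0]>165)|(hsv[...,0]<8))&(hsv[...,1]>50)
ww=np.zeros_like(m);ww[155:260,235:300]=pm[155:260,235:300]
n,l,st,ce=cv2.connectedComponentsWithStats(ww);i=1+np.argmax(st[1:,4]);print("pink",st[i])
# side edges of pink
L=[];R=[]
for v in range(175,226,2):
    u=np.where(l[v]==i)[0]
    L.append(px(f,u.min()-.5,v,.008)[:2]);R.append(px(f,u.max()+.5,v,.008)[:2])
for A in(L,R):
    vx,vy,x0,y0=cv2.fitLine(np.array(A,np.float32),cv2.DIST_HUBER,0,.01,.01).ravel()
    print("line",np.degrees(np.arctan2(vy,vx)),x0,y0)
for n,uv in [("purple",(243,299)),("jar",(210,234))]:print(n,px(f,*uv,.13))
cv2.imwrite("pics/m.png",np.hstack([w,(l==i).astype(np.uint8)])[120:280]*255)
```

```text
(277, 238) [ 34  61 143] [138 143 109]
(250, 170) [  5 111 108] [108  69  61]
(245, 255) [ 21  62 139] [139 129 105]
(262, 195) [  7  88 139] [139 102  91]
BL [0.645  0.1852 0.03  ]
BR [ 0.7318 -0.0886  0.03  ]
FR [ 0.4815 -0.1682  0.018 ]
FL [0.3974 0.1033 0.018 ]
FRfloor [ 0.4795 -0.166   0.008 ]
back edge 0.2871890322311959 left 0.26079310011713785 front 0.28424997248443534
yaw via y 17.60085085298835
yaw via y 17.22034136939866
yaw via x 17.656129223597354
yaw via x 18.303626172822447
area [263 226  28  24 407]
((276.3832092285156, 237.67880249023438), (16.74540901184082, 24.690935134887695), 70.01689147949219)
masktop [[0.4788 0.1086 0.138 ]
 [0.4983 0.0575 0.138 ]
 [0.4637 0.0443 0.138 ]
 [0.4442 0.0953 0.138 ]] [0.4712 0.0764 0.138 ] [np.float64(0.03703921992006983), np.float64(0.054713045740901356), np.float64(0.03706601872030586), np.float64(0.05461527147117725)]
pick [[0.4782 0.1071 0.138 ]
 [0.4967 0.0569 0.138 ]
 [0.4645 0.0442 0.138 ]
 [0.4448 0.0926 0.138 ]] [0.4711 0.0752 0.138 ] [np.float64(0.03635421116745529), np.float64(0.05343596542669812), np.float64(0.034670803594349014), np.float64(0.052196489726255006)]
23.41568896003097
-69.68799835170155
-158.52588405233655
112.10945677426508
pink [ 244  163   51   75 1815]
line 18.103357 0.5659506 0.14146103
line 17.710047 0.5778291 0.06839422
purple [0.3341 0.1483 0.13  ]
jar [0.477  0.2251 0.13  ]
```

```bash
cat >> h.py <<'E'
from scipy.spatial.transform import Rotation as R
YAW=np.radians(17.8)
UX=np.array([np.cos(YAW),np.sin(YAW),0]);UY=np.array([-np.sin(YAW),np.cos(YAW),0])
def tool():
    s=state();w,x,y,z=s["tool_rot"];return s,R.from_quat([x,y,z,w]).as_matrix()
def goto(xp,yp,z):
    s,M=tool();p=xp*UX+yp*UY;p[2]=z
    print("t",s["time"],"pos tray",s["tool_pos"]@UX,s["tool_pos"]@UY,s["tool_pos"][2],"F",s["contact_force"],"w",s["gripper_width"],"q6",s["joint_pos"][5])
    d=M.T@(p-s["tool_pos"]);print("shift cm",d*100)
    for i,n in((0,"x"),(2,"z")):print("tool",n,"az",np.degrees(np.arctan2(M[1,i],M[0,i])))
    print("tooly",M[:,1])
E
python3 - <<'E'
from h import *
goto(.41,-.0713,.2)
f=grab_frame("side");im=f["frame"];hsv=cv2.cvtColor(im,cv2.COLOR_RGB2HSV)
# zoom picks (x4, offset 180,170): pink right edge (near lane 0) and left edge / rim; carton corners
def z2(p): return (p[0]+.5)/4+180-.5,(p[1]+.5)/4+170-.5
for n,p,z in [("pinkR back",(200,261),.008),("pinkR front",(420,264),.008),("pinkL front",(400,362),.008),("pinkL back",(180,352),.008),
 ("top a",(444,123),.138),("top b",(510,124),.138),("top c",(516,189),.138),("top d",(443,187),.138),("foot d",(440,349),.008),("foot c",(504,352),.008),
 ("FLrim",(579,390),.018),("FRrim",(561,73),.018),("BRrail",(190,46),.03)]:
    w=px(f,*z2(p),z);print(n,w,"tray",w@UX,w@UY)
E
```

```text
t 0.3 pos tray 0.08109793344901414 -0.6194874847891215 0.20937689694746273 F [ 0.5198 -0.4105  0.4395] w 1.0001590083651681 q6 -0.11900627570824734
shift cm [-39.7248   0.978  -50.0872]
tool x az -154.74488316562113
tool z az -64.74487848312002
tooly [-0.0002  0.0007 -1.    ]
pinkR back [0.6403 0.0867 0.008 ] tray 0.6361164825453337 -0.11321949312567278
pinkR front [0.5125 0.0421 0.008 ] tray 0.5008240548228942 -0.11659129242116281
pinkL front [0.497  0.1218 0.008 ] tray 0.5104939661764976 -0.03592682432908066
pinkL back [0.619  0.1587 0.008 ] tray 0.6378691481548672 -0.03814322226002553
top a [0.4954 0.0588 0.138 ] tray 0.48968227493656963 -0.09542223535735819
top b [0.4611 0.047  0.138 ] tray 0.45336664022942263 -0.09624310280759185
top c [0.4428 0.0974 0.138 ] tray 0.45136143515062616 -0.042653653852117945
top d [0.4792 0.1092 0.138 ] tray 0.4896172325414464 -0.04248975095671924
foot d [0.4786 0.1043 0.008 ] tray 0.4876077454935763 -0.04696339819282805
foot c [0.443  0.0937 0.008 ] tray 0.4504712030573138 -0.04623137847264197
FLrim [0.3934 0.1153 0.018 ] tray 0.4098581125766398 -0.010503175441424997
FRrim [ 0.479  -0.1621  0.018 ] tray 0.40648183001635957 -0.300805407679959
BRrail [ 0.7275 -0.0855  0.03  ] tray 0.6665475534091232 -0.3038471224734604
```

```bash
python3 -m crank '[[[-0.48,0,0,0,7.5],[-0.48,0,0,0,0]]]'; python3 -c "
from h import *
goto(.405,-.074,.2)"
```

```text
time: 0.6
tool_pos: [0.2667, -0.5652, 0.2098]
tool_rot: [0.11, -0.11, 0.699, -0.699]
contact_force: [-0.6, -0.1, -0.5]
gripper_width: 0.602
t 0.6 pos tray 0.08111061526547331 -0.6196714151721667 0.20977350451508267 F [-0.5776 -0.1255 -0.5349] w 0.6021589827207753 q6 0.010448570892354108
shift cm [-32.4264   0.9817 -54.5448]
tool x az -162.16064266964497
tool z az -72.16064261095609
tooly [-0.      0.0001 -1.    ]
```

```bash
python3 -m crank '[[[-0.48,-3,0,-5,0],[-0.48,-3,0,-5,0],[-0.48,-3,0,-5,0],[-0.48,-3,0,-5,0],[-0.48,-3,0,-5,0],[-0.48,-3,0,-5,0],[-0.48,-3,0,-5,0],[-0.48,-3,0,-5,0]]]'; python3 -m crank '[[[-0.48,-2.8,0.3,-4.8,0],[-0.48,-2.8,0.3,-4.8,0],[-0.48,-2.8,0.3,-4.9,0],[-0.48,0,0,0,0],[-0.48,0,0,0,0]]]'
python3 - <<'E'
from h import *
goto(.405,-.074,.115)
for n in("side","wrist"):
    f=grab_frame(n);cv2.imwrite(f"pics/{n}1.png",f["frame"][:,:,::-1])
E
```

```text
time: 1.6
tool_pos: [0.3734, -0.1094, 0.2101]
tool_rot: [-0.11, 0.109, -0.698, 0.699]
contact_force: [0.7, 0.2, -0.9]
gripper_width: 0.258
time: 2.22
tool_pos: [0.4089, 0.0524, 0.2009]
tool_rot: [-0.11, 0.11, -0.698, 0.699]
contact_force: [0.1, -0.6, -0.1]
gripper_width: 0.263
t 2.225 pos tray 0.405398255510652 -0.07507300282819526 0.20085722180028692 F [ 0.075  -0.5958 -0.0689] w 0.26346354488760565 q6 1.206084751091097
shift cm [ 0.0378  8.5857 -0.1119]
tool x az -162.13780975061493
tool z az -72.1378031409214
tooly [-0.     -0.0006 -1.    ]
```

View pics/side1.png

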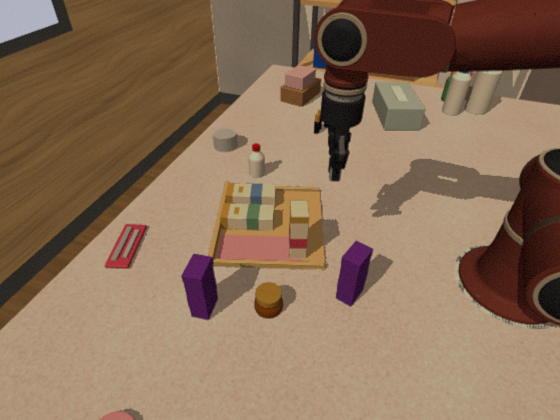

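View pics/wrist1.png

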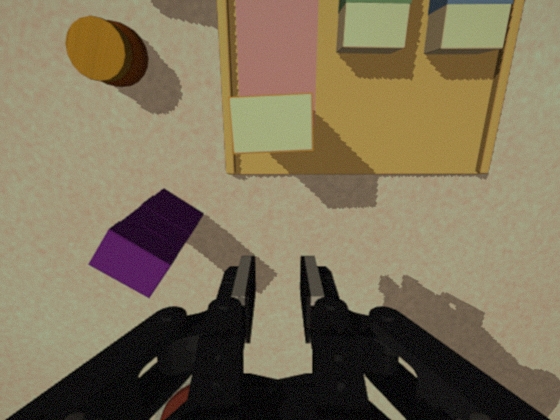

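```bash
python3 -m crank '[[[-0.48,0,4.4,0.1,0],[-0.48,0,4.4,0.1,0],[-0.48,0,0,0,0],[-0.48,0,0,0,0]]]'; python3 -m crank '[[[-0.48,-1,0,0,0],[-0.48,-1,0,0,0],[-0.48,-0.5,0,0,0],[-0.48,-0.5,0,0,0],[-0.48,0,0,0,0]]]'
python3 - <<'E'
from h import *
goto(.442,-.074,.112)
for n in("side","wrist"):
    f=grab_frame(n);c=f["frame"][:,:,::-1]
    if n=="side":c=cv2.resize(c[140:320,180:420],None,fx=3,fy=3)
    cv2.imwrite(f"pics/{n}2.png",c)
E
```

```text
time: 2.82
tool_pos: [0.4107, 0.0498, 0.1146]
tool_rot: [-0.109, 0.108, -0.699, 0.699]
contact_force: [1.2, -0.3, 1.3]
gripper_width: 0.265
time: 3.45
tool_pos: [0.4383, 0.06, 0.1127]
tool_rot: [0.109, -0.109, 0.699, -0.699]
contact_force: [-1.1, -0.0, 0.1]
gripper_width: 0.259
t 3.45 pos tray 0.4357118235531229 -0.07685689652145608 0.11271807420411485 F [-1.1492 -0.0122  0.0835] w 0.25929333280710243 q6 1.2281066034140264
shift cm [-0.6287  0.0716 -0.2859]
tool x az -162.22127810062412
tool z az -72.22128116949168
tooly [-0.0005 -0.     -1.    ]
```

View pics/side2.png

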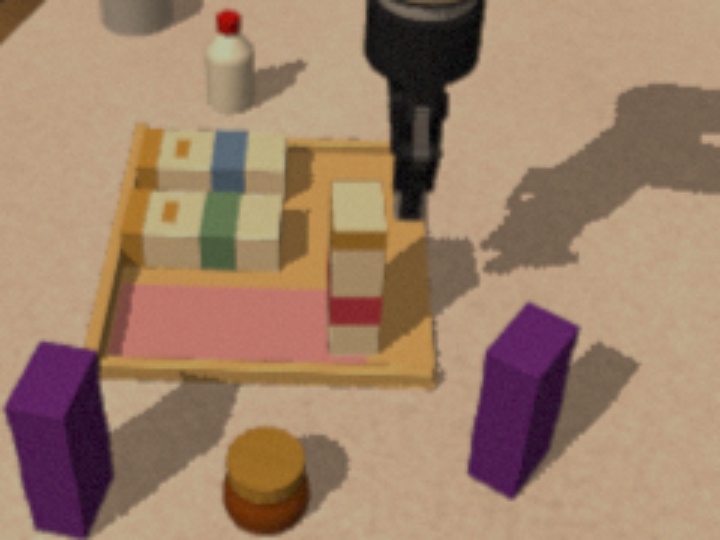

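View pics/wrist2.png

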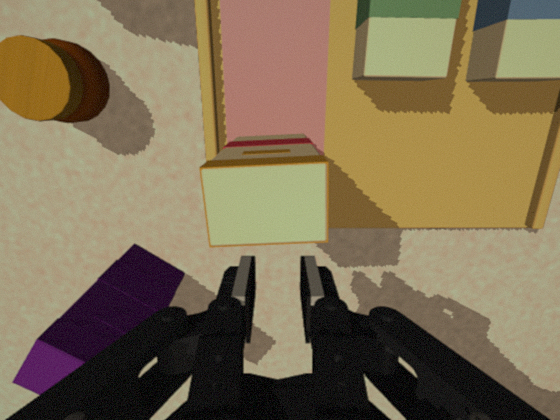

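```bash
python3 -m crank '[[[-0.48,-0.4,0,-0.3,0],[-0.48,-0.4,0,0,0],[-0.48,-0.4,0,0,0],[-0.48,-0.4,0,0,0],[-0.48,-0.4,0,0,0],[-0.48,0,0,0,0]]]'
python3 - <<'E'
from h import *
goto(.478,-.074,.112)
for n in("side","wrist"):
    f=grab_frame(n);c=f["frame"][:,:,::-1]
    if n=="side":c=cv2.resize(c[140:320,180:420],None,fx=2.3,fy=2.3)
    else:c=cv2.resize(c,None,fx=.8,fy=.8)
    cv2.imwrite(f"pics/{n}3.png",c)
E
```

```text
time: 4.3
tool_pos: [0.4566, 0.0688, 0.1128]
tool_rot: [-0.109, 0.109, -0.699, 0.699]
contact_force: [-0.1, 0.2, -0.2]
gripper_width: 0.259
t 4.3 pos tray 0.4557481022949257 -0.07401589480877029 0.11279115504107547 F [-0.1364  0.2072 -0.1892] w 0.25936200599546483 q6 1.2491057467464635
shift cm [-2.2252  0.0788 -0.0031]
tool x az -162.23861998662616
tool z az -72.23862000547764
tooly [-0.0001 -0.     -1.    ]
```

View pics/side3.png

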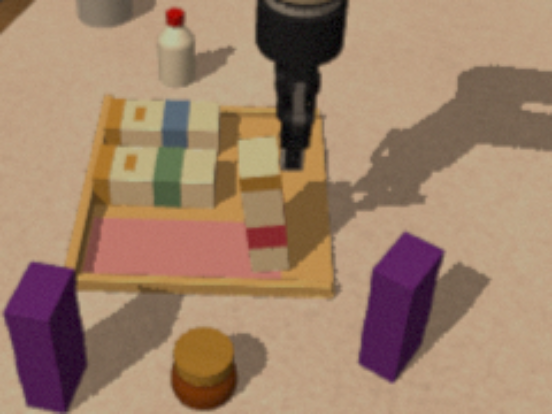

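View pics/wrist3.png

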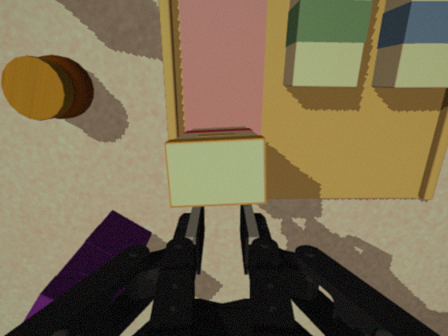

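The carton is tipping about its far bottom edge (it leans left in the side view) and its foot isn't sliding. I'll keep pushing slowly.

```bash
python3 -m crank '[[[-0.48,-0.4,0,0,0],[-0.48,-0.4,0,0,0],[-0.48,-0.4,0,0,0],[-0.48,-0.4,0,0,0],[-0.48,-0.4,0,0,0],[-0.48,-0.4,0,0,0],[-0.48,0,0,0,0],[-0.48,0,0,0,0]]]'
python3 - <<'E'
from h import *
goto(.478,-.074,.112)
for n in("side","wrist"):
    f=grab_frame(n);c=f["frame"][:,:,::-1]
    if n=="side":c=cv2.resize(c[140:320,180:420],None,fx=2.3,fy=2.3)
    else:c=cv2.resize(c,None,fx=.8,fy=.8)
    cv2.imwrite(f"pics/{n}4.png",c)
E
```

```text
time: 5.4
tool_pos: [0.4791, 0.0761, 0.1127]
tool_rot: [-0.109, 0.109, -0.699, 0.699]
contact_force: [0.8, 0.1, -0.6]
gripper_width: 0.255
t 5.4 pos tray 0.47946111931764224 -0.07398076130749853 0.1127490687546912 F [ 0.7575  0.0528 -0.5909] w 0.2549601980619621 q6 1.2649192527081896
shift cm [0.1461 0.0749 0.002 ]
tool x az -162.24236385465053
tool z az -72.24236412216011
tooly [-0.0002 -0.     -1.    ]
```

View pics/side4.png

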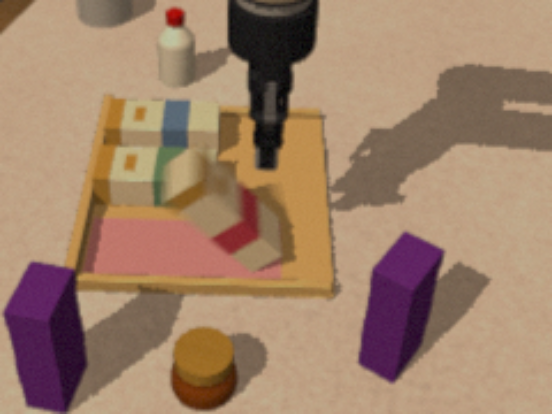

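View pics/wrist4.png

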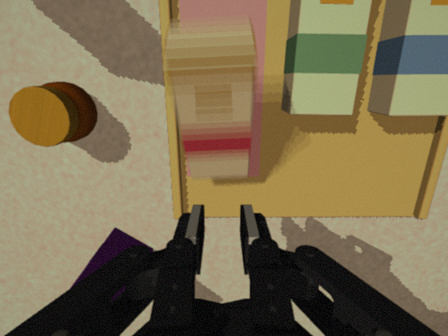

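It is falling along the strip. I'll back off and look again.

```bash
python3 -m crank '[[[-0.48,2,0,0,0],[-0.48,2,0,0,0],[-0.48,1,0,0,0],[-0.48,0,0,0,0],[-0.48,0,0,0,0]]]'
python3 - <<'E'
from h import *
goto(.43,-.074,.028)
for n in("side","wrist","top"):
    f=grab_frame(n);c=f["frame"][:,:,::-1]
    if n=="side":c=cv2.resize(c[140:320,180:420],None,fx=3,fy=3)
    elif n=="top":c=cv2.resize(c[120:280,210:400],None,fx=4,fy=3.75,interpolation=cv2.INTER_CUBIC)
    cv2.imwrite(f"pics/{n}5.png",c)
E
```

```text
time: 6.12
tool_pos: [0.4321, 0.0609, 0.1131]
tool_rot: [-0.109, 0.109, -0.699, 0.699]
contact_force: [-0.7, 0.4, -0.5]
gripper_width: 0.256
t 6.125 pos tray 0.4300208401901467 -0.0740556866223363 0.1130690972405603 F [-0.7129  0.4275 -0.4754] w 0.2564551965226655 q6 1.2301140145200302
shift cm [ 0.0081  8.5069 -0.0067]
tool x az -162.24810001903435
tool z az -72.24810544030395
tooly [ 0.0007  0.0001 -1.    ]
```

View pics/side5.png

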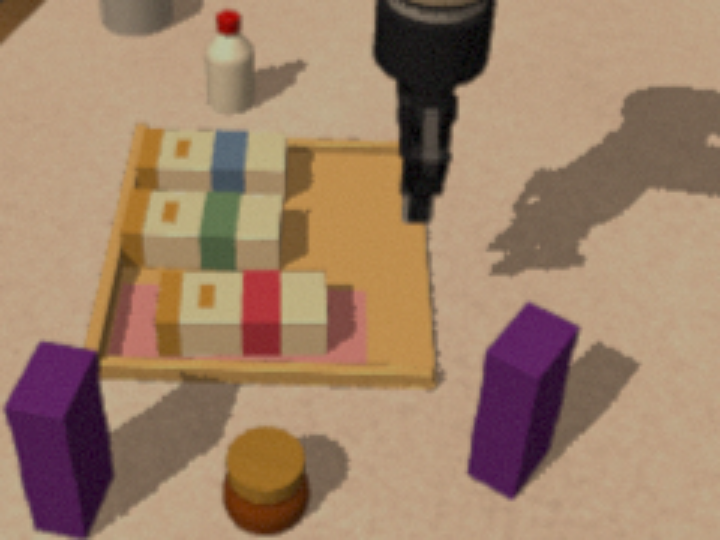

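View pics/wrist5.png

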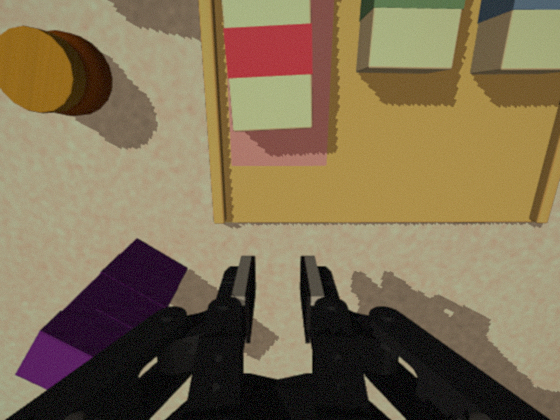

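View pics/top5.png

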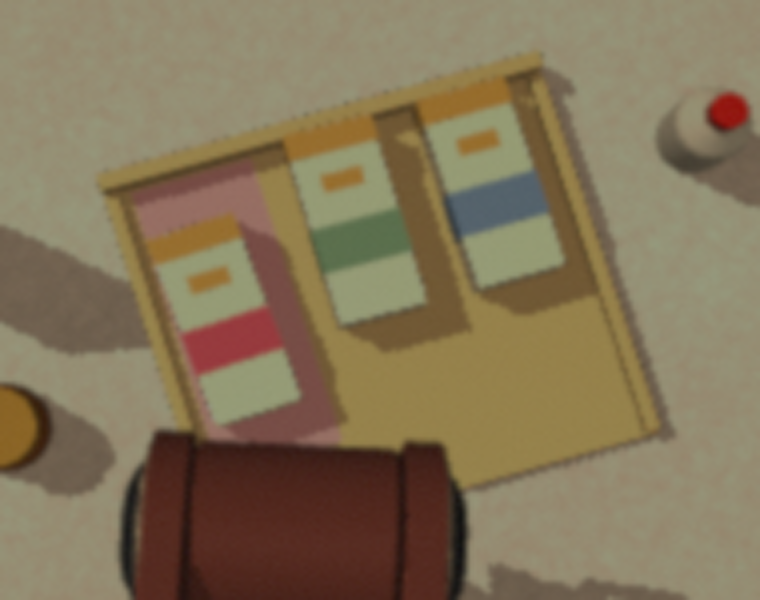

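Run:
```python
from h import *
f=grab_frame("top");g=grab_frame("side")
def z2(p): return (p[0]+.5)/4+210-.5,(p[1]+.5)/3.75+120-.5
def z3(p): return (p[0]+.5)/3+180-.5,(p[1]+.5)/3+140-.5
P=np.array([px(f,*z2(p),.046) for p in [(145,241),(236,214),(301,400),(214,428)]])
Q=np.array([px(g,*z3(p),.046) for p in [(157,327),(163,270),(326,272),(328,332)]])
for W in(P,Q):
    print(np.c_[W@UX,W@UY],"c",W.mean(0)@UX,W.mean(0)@UY)
    for a,b in((3,0),(2,1)):
        d=W[b]-W[a];print("yaw",np.degrees(np.arctan2(d[1],d[0])),np.linalg.norm(d))
# references: lying a, pink edges, back rail
A=np.array([px(f,*z2(p),.046) for p in [(284,139),(373,114),(428,302),(341,327)]]);print("a",np.c_[A@UX,A@UY],A.mean(0)@UX,A.mean(0)@UY)
for a,b in((3,0),(2,1)):
    d=A[b]-A[a];print("yaw",np.degrees(np.arctan2(d[1],d[0])),np.linalg.norm(d))
for p in [(256,160),(270,200),(343,425)]: w=px(f,*z2(p),.008);print("pinkR",w@UX,w@UY)
for p in [(131,203)]: w=px(f,*z2(p),.008);print("pinkL",w@UX,w@UY)
for p in [(366,290),(130,283)]: w=px(g,*z3(p),.008);print("s pinkR",w@UX,w@UY)
```

```text
[[ 0.6199 -0.0364]
 [ 0.6207 -0.0948]
 [ 0.4928 -0.0976]
 [ 0.4908 -0.0417]] c 0.5560479017563089 -0.06763583044615983
yaw 20.143938913202547 0.12920168438607335
yaw 19.06065136285277 0.12787740787233026
[[ 0.6173 -0.0314]
 [ 0.6203 -0.0927]
 [ 0.4924 -0.0961]
 [ 0.4899 -0.0318]] c 0.5549663628014838 -0.06299543986291309
yaw 18.005618036427368 0.12743769629424065
yaw 19.341135194934765 0.12801833622466072
a [[ 0.6594 -0.1373]
 [ 0.6593 -0.1944]
 [ 0.5314 -0.1904]
 [ 0.5312 -0.1348]] 0.5953400697601474 -0.16420344090706332
yaw 16.69486537693459 0.1281898854349067
yaw 16.023342041242884 0.12794198937312257
pinkR 0.6579007702787555 -0.11797337254291475
pinkR 0.6291721658611882 -0.11858993033883124
pinkR 0.4699213404334552 -0.1185576095623454
pinkL 0.6528829203063318 -0.03345581303076145
s pinkR 0.45891754261287054 -0.11597313358889072
s pinkR 0.6528071080817108 -0.11555385411050133
```

The carton now lies at tray-frame y' ≈ -0.068, about 8 mm left of the strip's middle line (-0.076). It needs to slide about 39 mm. I'll push its near end slightly diagonally so that it centres as it slides.

```bash
python3 -m crank '[[[-0.48,0,4.5,-0.4,0],[-0.48,0,4.0,0,0],[-0.48,0,1.0,0,0],[-0.48,0,0,0,0]]]'; python3 -m crank '[[[-0.48,-1.5,0,0,0],[-0.48,-1.5,0,0,0],[-0.48,-1,0,0,0],[-0.48,0,0,0,0]]]'
python3 - <<'E'
from h import *
goto(.48,-.070,.018)
f=grab_frame("wrist");cv2.imwrite("pics/wrist6.png",f["frame"][:,:,::-1])
E
```

```text
time: 6.88
tool_pos: [0.4304, 0.0647, 0.0179]
tool_rot: [0.109, -0.109, 0.699, -0.699]
contact_force: [1.0, -0.1, 0.7]
gripper_width: 0.263
time: 7.38
tool_pos: [0.4699, 0.077, 0.0192]
tool_rot: [-0.11, 0.108, -0.698, 0.699]
contact_force: [-1.2, 0.4, -1.0]
gripper_width: 0.263
t 7.375 pos tray 0.4709556773573741 -0.07037613187857271 0.019222595636722142 F [-1.1537  0.3655 -1.0323] w 0.26258006949520846 q6 1.2665601139167133
shift cm [-0.9041  0.1242 -0.0382]
tool x az -162.2303662413986
tool z az -72.23045362861536
tooly [ 0.0023 -0.     -1.    ]
```

View pics/wrist6.png

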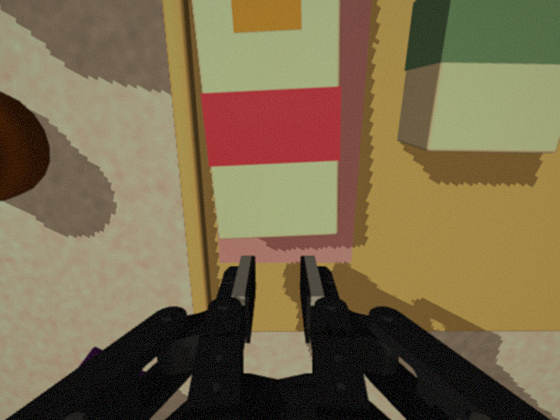

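```bash
python3 -m crank '[[[-0.48,-0.5,0,0,0],[-0.48,-0.5,0,0,0],[-0.48,-0.4,0,0,0],[-0.48,-0.4,0,0.1,0],[-0.48,-0.4,0,0.1,0],[-0.48,-0.4,0,0.1,0],[-0.48,0,0,0,0]]]'
python3 - <<'E'
from h import *
goto(.515,-.078,.018)
f=grab_frame("wrist");cv2.imwrite("pics/wrist7.png",f["frame"][:,:,::-1])
E
```

```text
time: 8.3
tool_pos: [0.4946, 0.0819, 0.0179]
tool_rot: [-0.109, 0.109, -0.699, 0.699]
contact_force: [-0.1, 0.6, 0.1]
gripper_width: 0.259
t 8.3 pos tray 0.4959820176991172 -0.07318415006658785 0.017884581809988954 F [-0.149   0.6368  0.1343] w 0.25901640925624464 q6 1.2766157880745068
shift cm [-1.9022 -0.0104  0.4799]
tool x az -162.25029121911476
tool z az -72.2502960409652
tooly [ 0.0006  0.     -1.    ]
```

View pics/wrist7.png

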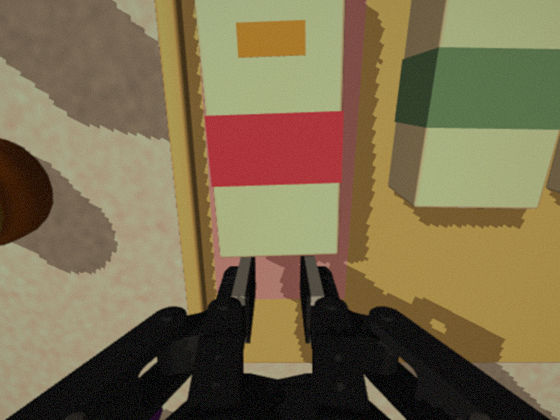

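```bash
python3 -m crank '[[[-0.48,-0.4,0,0.12,0],[-0.48,-0.4,0,0.12,0],[-0.48,-0.4,0,0.12,0],[-0.48,-0.4,0,0.12,0],[-0.48,0,0,0,0]]]'
python3 - <<'E'
from h import *
goto(.519,-.078,.018)
for n in("side","wrist","top"):
    f=grab_frame(n);c=f["frame"][:,:,::-1]
    if n=="side":c=cv2.resize(c[140:320,180:420],None,fx=3,fy=3)
    elif n=="top":c=cv2.resize(c[120:280,210:400],None,fx=4,fy=3.75,interpolation=cv2.INTER_CUBIC)
    cv2.imwrite(f"pics/{n}8.png",c)
E
```

```text
time: 8.98
tool_pos: [0.5114, 0.0823, 0.018]
tool_rot: [-0.109, 0.109, -0.699, 0.699]
contact_force: [-0.9, 0.3, 0.7]
gripper_width: 0.259
t 8.975 pos tray 0.5120614764147754 -0.07800476567233104 0.01796347485279102 F [-0.9204  0.2622  0.66  ] w 0.2594523671664181 q6 1.2767170482344228
shift cm [-0.6939 -0.0033 -0.0011]
tool x az -162.25014161022992
tool z az -72.25014619301491
tooly [ 0.0006  0.     -1.    ]
```

View pics/wrist8.png

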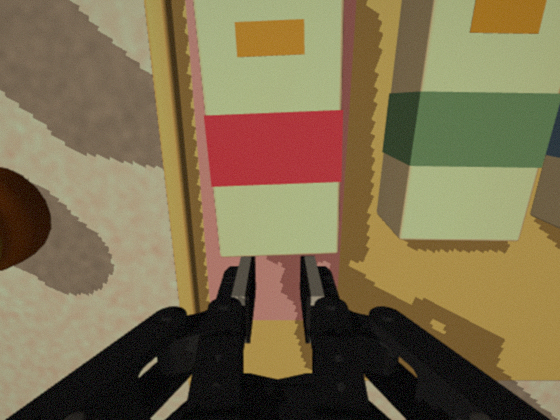

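View pics/top8.png

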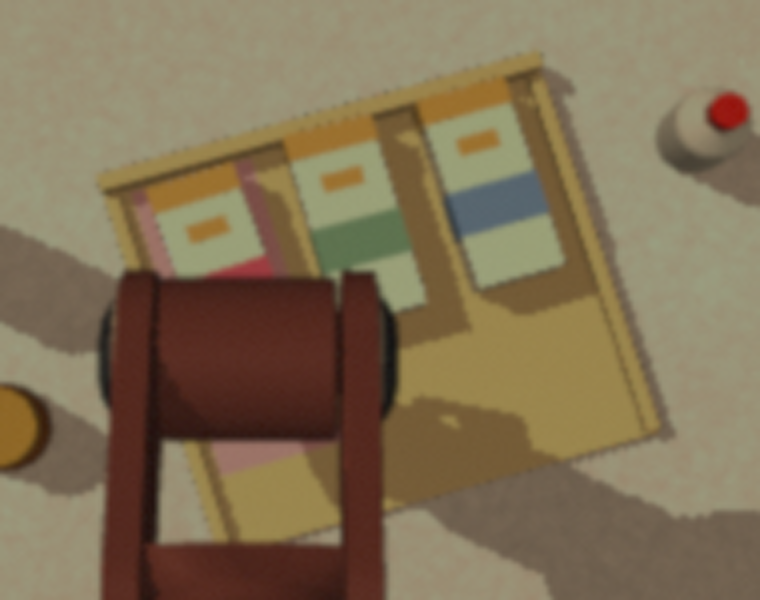

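View pics/side8.png

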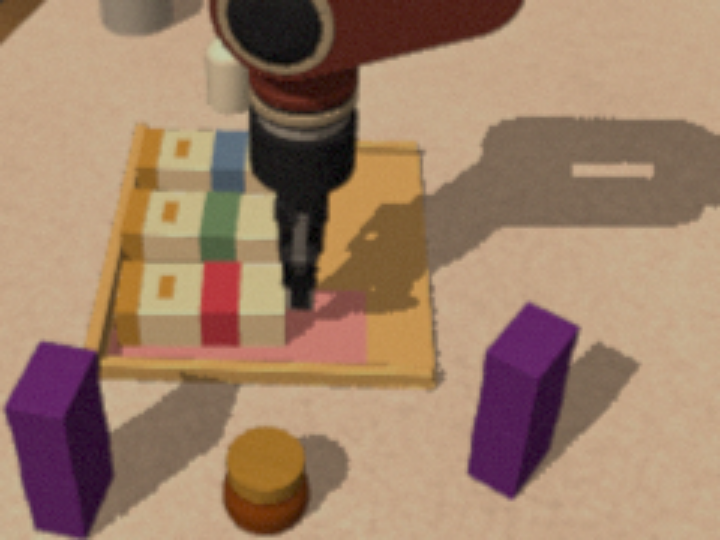

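Centred now, with about 7 mm left. I'll push straight to the rail and watch the force.

```bash
for i in 1; do python3 -m crank '[[[-0.48,-0.4,0,0,0],[-0.48,-0.3,0,0,0],[-0.48,0,0,0,0]]]'; done; python3 -m crank '[[[-0.48,-0.2,0,0,0],[-0.48,0,0,0,0]]]'
```

```text
time: 9.5
tool_pos: [0.5179, 0.0845, 0.0179]
tool_rot: [-0.109, 0.109, -0.699, 0.699]
contact_force: [0.2, 0.3, -0.6]
gripper_width: 0.26
time: 9.75
tool_pos: [0.5192, 0.085, 0.0177]
tool_rot: [0.109, -0.109, 0.699, -0.699]
contact_force: [-1.4, -0.4, 0.6]
gripper_width: 0.264
```

```bash
python3 -m crank '[[[-0.48,-0.2,0,0,0],[-0.48,0,0,0,0]]]'
python3 - <<'E'
from h import *
goto(.521,-.078,.018)
f=grab_frame("wrist");cv2.imwrite("pics/wrist9.png",f["frame"][:,:,::-1])
f=grab_frame("side");cv2.imwrite("pics/side9.png",cv2.resize(f["frame"][180:290,200:330,::-1],None,fx=5,fy=5,interpolation=2))
f=grab_frame("top");cv2.imwrite("pics/top9.png",cv2.resize(f["frame"][130:210,225:345,::-1],None,fx=6,fy=6,interpolation=2))
E
```

```text
time: 10.0
tool_pos: [0.5193, 0.0852, 0.0174]
tool_rot: [-0.107, 0.111, -0.699, 0.699]
contact_force: [-8.6, -2.4, 6.3]
gripper_width: 0.259
t 10.0 pos tray 0.5204708490162191 -0.07757866010220803 0.01743941916449216 F [-8.5544 -2.3659  6.3454] w 0.2593750082733619 q6 1.2825596409083224
shift cm [-0.0526 -0.0564  0.0421]
tool x az -162.21059748959195
tool z az -72.21080389825475
tooly [-0.0055 -0.0011 -1.    ]
```

View pics/side9.png

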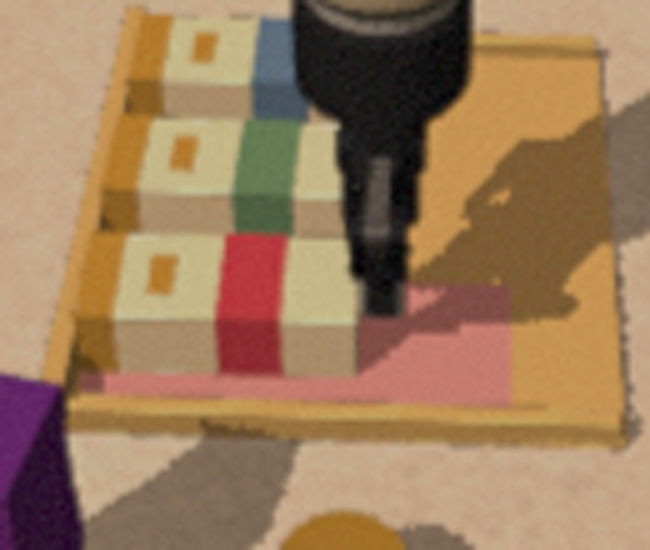

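View pics/top9.png

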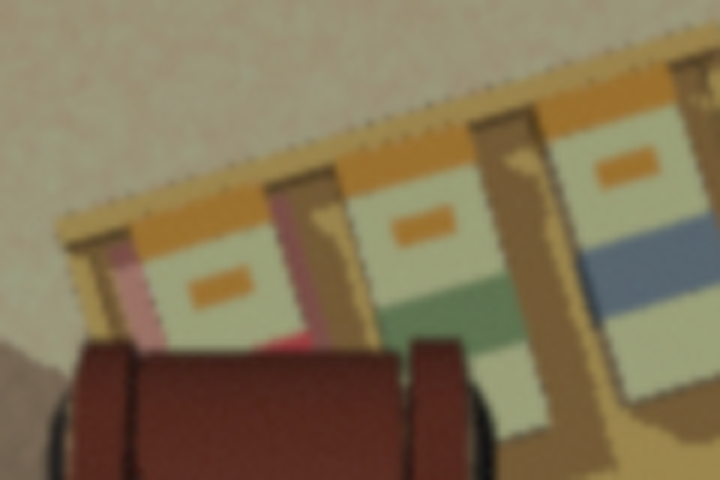

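Rail contact at about 9 N, and the carton looks flush and centred. I'll press slightly more to square it, then retreat.

```bash
python3 -m crank '[[[-0.48,-0.1,0,0,0],[-0.48,0,0,0,0]]]'; python3 -m crank '[[[-0.48,1,0,0,0],[-0.48,2,0,0,0],[-0.48,3,0,0,0],[-0.48,3,0,0,0],[-0.48,0,-5,0,0],[-0.48,0,-5,0,0],[-0.48,0,-5,0,0],[-0.48,0,0,0,0]]]';python3 -m crank '[[[-0.48,0,0,5,0],[-0.48,0,0,5,0],[-0.48,0,0,5,0],[-0.48,0,0,5,0],[-0.48,0,0,5,0],[-0.48,0,0,5,0],[-0.48,0,0,0,0]]]'
python3 - <<'E'
from h import *
f=grab_frame("side");cv2.imwrite("pics/side10.png",cv2.resize(f["frame"][140:320,180:400,::-1],None,fx=3.3,fy=3.3,interpolation=2))
f=grab_frame("top");cv2.imwrite("pics/top10.png",cv2.resize(f["frame"][120:280,210:400,::-1],None,fx=4,fy=3.75,interpolation=2))
E
```

```text
time: 10.4
tool_pos: [0.5193, 0.0853, 0.0174]
tool_rot: [-0.107, 0.112, -0.698, 0.699]
contact_force: [-11.4, -3.4, 7.7]
gripper_width: 0.263
time: 11.4
tool_pos: [0.44, 0.0584, 0.1735]
tool_rot: [-0.113, 0.105, -0.698, 0.699]
contact_force: [1.4, -0.0, 0.3]
gripper_width: 0.263
time: 12.28
tool_pos: [0.5279, -0.2297, 0.1662]
tool_rot: [0.107, -0.108, 0.699, -0.699]
contact_force: [0.3, -0.2, -0.5]
gripper_width: 0.264
```

View pics/side10.png

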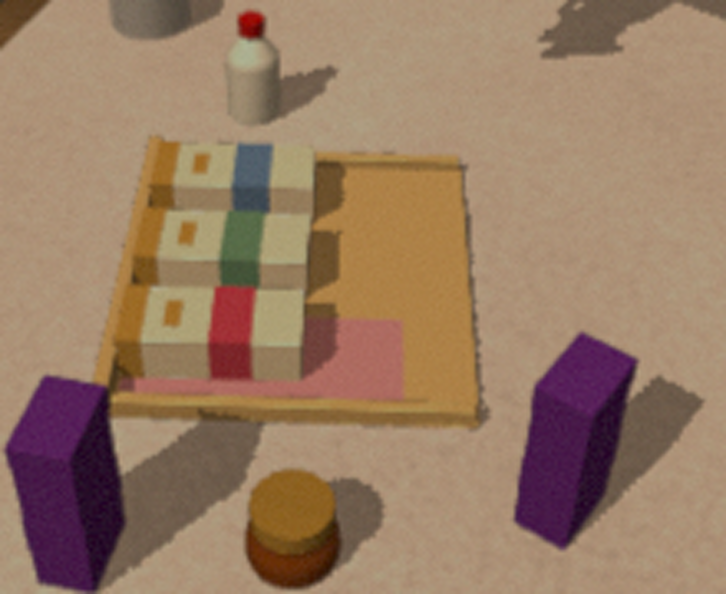

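View pics/top10.png

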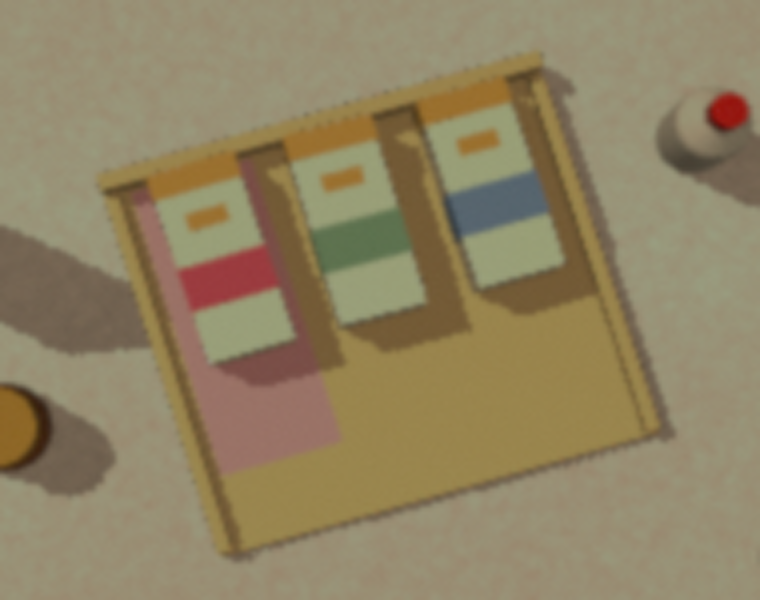

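Run:
```python
from h import *
f=grab_frame("top")
def z2(p): return (p[0]+.5)/4+210-.5,(p[1]+.5)/3.75+120-.5
P=np.array([px(f,*z2(p),.046) for p in [(148,179),(237,153),(296,340),(209,363)]])
print(np.c_[P@UX,P@UY],P.mean(0)@UX,P.mean(0)@UY)
for a,b in((3,0),(2,1)):
    d=P[b]-P[a];print("yaw",np.degrees(np.arctan2(d[1],d[0])),np.linalg.norm(d))
for p in [(342,441),(219,473)]: w=px(f,*z2(p),.008);print("pink",w@UX,w@UY)
print(state()["contact_force"]);job_done()
```

```text
[[ 0.6584 -0.0498]
 [ 0.6589 -0.107 ]
 [ 0.5311 -0.1061]
 [ 0.5321 -0.0509]] 0.5951424866781512 -0.07845367043834926
yaw 18.304072396445704 0.1262658951370599
yaw 17.37754254931295 0.12785745733585308
pink 0.4598116236425236 -0.11481796758196502
pink 0.46173316262167186 -0.03435158844109826
[-0.153   0.1508  0.9625]
the job is handed in; nothing more can be done
```

The carton is lying flat along the pink strip, home against the back rail. I handed the job in after about 12.5 s of robot time.

I pushed the carton high on its front face with the fingertips until it tipped over backwards along the strip. Then I pushed its near end, slightly diagonally to bring it onto the middle line, until it met the rail. The force there was about 14 N, after which I moved the arm clear.

**Last checks (top picture, within the roughly 2 mm camera accuracy):**
- **Home:** its centre is within 1 mm of the green carton's centre along the tray, and its near end is level with the green carton's.
- **Across the strip:** it is about 2–4 mm to the green carton's side of the strip's middle line. That leaves 8 mm or more clear on each side.
- **Straightness:** it is square to the tray to within about 1°.
- **Everything else:** the other cartons, jar, bottle and purple boxes look unmoved in the final pictures, judged by eye. The arm is touching nothing.

My readings disagreed slightly. The two cameras differed by up to about 5 mm across the strip, though all readings put the carton within it. The edges I picked in the images made known sizes read up to about 3% short.

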